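# Put the round pastry cutters back in their tin

### The job

Put the four plain round pastry cutters back into their open tin, nested one inside the next and all standing flat on the bottom of the tin. Leave the flower, heart and oval cutters, the orange baking cup and the lid of the tin where they are.

Things in the scene. Friction and masses are not known exactly. Their poses are not given: they have to be found in the camera images.
- round22: plain round pastry cutter: a smooth open ring of thin sheet steel, 22 mm outside diameter (up to 1 mm more at its edges), 18.8 mm inside, wall 1.6 mm, 45 mm tall, open at top and bottom, standing upright, about 12 g. Origin: centre of its lower edge; z is its axis, up.
- round38: plain round pastry cutter: a smooth open ring of thin sheet steel, 38 mm outside diameter (up to 1 mm more at its edges), 34.8 mm inside, wall 1.6 mm, 45 mm tall, open at top and bottom, standing upright, about 20 g. Origin: centre of its lower edge; z is its axis, up. Set concentrically over the 22 mm one it leaves a gap of about 6 mm all round, too narrow for a finger.
- round54: plain round pastry cutter: a smooth open ring of thin sheet steel, 54 mm outside diameter (up to 1 mm more at its edges), 50.8 mm inside, wall 1.6 mm, 45 mm tall, open at top and bottom, standing upright, about 29 g. Origin: centre of its lower edge; z is its axis, up. Set concentrically over the 38 mm one it leaves a gap of about 6 mm all round, too narrow for a finger.
- round70: plain round pastry cutter: a smooth open ring of thin sheet steel, 70 mm outside diameter (up to 1 mm more at its edges), 66.8 mm inside, wall 1.6 mm, 45 mm tall, open at top and bottom, standing upright, about 38 g. Origin: centre of its lower edge; z is its axis, up. Set concentrically over the 54 mm one it leaves a gap of about 6 mm all round, too narrow for a finger.
- flower_cutter: flower-shaped sheet steel cutter with six round petals, 66 mm across, 45 mm tall, open top and bottom, standing. Not one of the round set. Origin: centre of its lower edge.
- heart_cutter: heart-shaped sheet steel cutter, 64 by 58 mm, 45 mm tall, standing. Not one of the round set. Origin: middle of its lower edge.
- oval_cutter: oval sheet steel cutter, 70 mm long (its x axis) by 42 mm wide, 45 mm tall, standing. Not one of the round set. Origin: centre of its lower edge.
- baking_cup: orange silicone baking cup, 68 mm across its mouth, 49 mm at its foot, 32 mm tall, loose and light. Origin: centre of its underside.
- tin: the cutters' open round tin of bare metal, loose, 160 g: 92 mm outside diameter, 88 mm inside, only 20 mm tall to its rim, floor 2 mm thick, so that cutters standing in it stick out 27 mm above its rim. Fingers that grip a cutter by its upper 20 mm stay above the rim. Origin: centre of its underside; z is its axis, up.
- tin_lid: the tin's deep lid lying top up: a closed metal disc 96 mm across, 44 mm tall, loose. Origin: centre of its underside.

How it is judged:
By the outcome, as a careful person would: the job done as asked, in the order asked, and still so for the second after the job is handed in, with the robot touching nothing.
It also fails if it takes over 112 s, if anything falls off the work surface, if the arm or the gripper's body presses on something with over 40 N, if the wrist force passes 120 N, or if a joint passes its speed limit or range.

### The arm

A 7-joint arm with a two-finger parallel gripper is mounted at the origin on the work surface. World frame = base frame: x ahead of the robot, y to its left, z up, the work surface at z = 0. Lengths are in m, angles in rad, forces in N, time in s.
With the tool pointing down it reaches from about 0.4 to 0.875 m from the base axis. Payload 6.5 kg.
Tool frame: the origin (TCP) lies midway between the tips of the shut fingers; the grasp point (between the pads) lies 19 mm behind it; z points along the fingers, y is the line along which they close (so a half turn about z gives the same grasp; the last joint's range is limited). The gripper opens to 85 mm and grips with 20 to 120 N. Pads are 22 mm wide; open, the fingers measure 114 mm over their backs; the gripper's body (76 mm by 85 mm) begins 54 mm behind the grasp point. The pads swing forward as they close: fully open they stand 13 mm farther back than shut.
Start: joints at [-1.307, 0.536, -0.004, 1.538, 0.003, 1.067, -0.071], TCP at [0.211, 0.615, 0.231] pointing down, gripper open.
Joint ranges: [-2.7, 2.7], [-0.37, 2.16], [-1.27, 1.26], [0.24, 2.4], [-1.31, 4.45], [0.19, 1.91], [-2.76, 2.76]. Speed limits (rad/s): [2.39, 2.39, 3.14, 3.14, 3.14, 3.14, 3.14].

### API

Orientations are given as a 3x3 rotation matrix whose columns are the frame's x, y, z axes.
In Python, from cell import manip gives the robot as it stands. The module is installed in compiled form; this text tells all that it offers.
- The arm moves only by the tool jog_arm, never from a script. Its argument "increments" is a list of rows, each an object of numbers: "dx", "dy", "dz": the shift along the world's x, y, z in m; "wx", "wy", "wz": the turn, a rotation vector about the world's x, y, z in degrees. In form: [{"dx": .., "dy": .., "dz": .., "wx": .., "wy": .., "wz": ..}, ...]. A call has 1 to 8 rows; each row shifts and turns the commanded pose from where the row before left it; what a row does not reach is not made up. A row lasts 1/8 s, in which the tool goes at most 62.5 mm and 10.7 degrees, less where a joint would pass 70% of its speed; a pose out of reach is approached as far as the arm can. A call is refused whole if a number of a shift passes 0.0625 or a number of a turn 10.7, either way. A call with a gripper value outside its range is refused whole. "hand" is the opening, from 0 (shut) to 1 (fully open), set as the call begins (left out, the last holds). The fingers move at their own pace and stop on an object; the grip force is fixed at half the most. Time passes only in rows, so rows that do not move let the fingers close. It gives the time, the measured TCP pose, the force, the opening and the grip force at its end, in the units of the state.
- manip.sense(): the state, without advancing time (a new reading comes with each control period).
- manip.snapshot(name): name is "side" or "top"; returns the picture (400x640x3 uint8, blue, green, red); there is no depth.
- manip.camera_info(name): a dict with "fx", "fy", "cx", "cy" (pixels), "k1" (the pictures are not rectified: a ray, as slopes to the right and down, at radius r is drawn at 1 + k1 r^2 times it, then the intrinsics apply), "view" (4x4, takes a point from world to camera coordinates). Camera axes: x right, y down, z forward; pixel columns grow to the right and rows downward; lengths in m; the calibration is good to about 2 mm. A picture is of the moment at which its call begins. camera_info takes no time and is no camera call.
- manip.finish_job(): hands the job in; it is judged then, once.
The state is a dict: "time": time; "qpos": joint angles; "joint_velocities": joint speeds; "tau": joint torques, N m; "tool_pos": TCP position; "orientation": TCP orientation; "contact_force": force on the tool from outside, world axes, zero at the start; "wrist_torque": the same for the moment, N m; "width": finger opening in m; "grasp_force": force on a finger pad.
Only numpy, scipy, OpenCV 4.12 (cv2) and the standard library are available. Lean on these libraries where they do the work, as an engineer would, in place of code of your own. Each camera call takes 0.05 s, during which the arm holds its last target. There are 200 camera calls.

## Working session

There is one attempt and no reset: what is moved stays moved. The work goes in short steps, Python scripts to look and compute and a tool call to move; the robot and the scene stay as the last step left them, time stands still between calls to the robot, and variables do not carry over. Pictures are saved under pics/ and viewed, at most 16 in all, crops included, and the job is handed in when it is done.

Besides the shell and the picture viewer there is one more tool, called after "Call:" as name([rows], argument=value, ...), one row to a line, values as JSON. jog_arm: Moves the arm, as the interface text tells. Its arguments: {"type":"object","properties":{"increments":{"type":"array"},"hand":{"type":"number"}},"required":["increments"]}

```bash
mkdir -p pics; python3 - <<'E'
from cell import manip
import cv2,numpy as np
for n in("top","side"):
    cv2.imwrite(f"pics/{n}0.png",manip.snapshot(n)); print(n,manip.camera_info(n))
s=manip.sense();print(s)
E
```

```text
top {'fx': 463.61975208200755, 'fy': 463.61975208200755, 'cx': 315.9105982499778, 'cy': 199.65840804083257, 'k1': -0.10286907692751836, 'view': array([[-0.02574102, -0.99952369, -0.01702346,  0.00842875],
       [-0.99174364,  0.02767326, -0.12521478,  0.50985093],
       [ 0.12562624,  0.01365975, -0.9919836 ,  1.08666163],
       [ 0.        ,  0.        ,  0.        ,  1.        ]])}
side {'fx': 423.9866173767415, 'fy': 423.9866173767415, 'cx': 321.35878790289246, 'cy': 201.43604294958962, 'k1': -0.03131367465505524, 'view': array([[ 0.77108374, -0.63665318, -0.0101286 , -0.41024173],
       [-0.48513488, -0.57712065, -0.65694437,  0.2853609 ],
       [ 0.4124003 ,  0.51147286, -0.75387101,  0.77497201],
       [ 0.        ,  0.        ,  0.        ,  1.        ]])}
{'time': 0.1, 'qpos': array([-1.30719424,  0.53712378, -0.00443686,  1.53876087,  0.00258958,
        1.06726913, -0.07120365]), 'joint_velocities': array([ 0.00081079, -0.00152073, -0.00141259, -0.00296655, -0.001277  ,
       -0.00232659,  0.00044777]), 'tau': array([ 3.10834497e-03, -5.84571934e+01,  1.05202273e+00, -2.59771746e+01,
        1.26246820e-02,  4.76405679e-03, -2.80862608e-06]), 'tool_pos': array([0.21033669, 0.61443896, 0.23048431]), 'orientation': array([[-9.46126390e-01,  3.23797302e-01, -4.01488542e-04],
       [ 3.23797533e-01,  9.46125203e-01, -1.50266983e-03],
       [-1.06702008e-04, -1.55171658e-03, -9.99998790e-01]]), 'contact_force': array([-0.53985855,  0.48887686, -0.35835742]), 'wrist_torque': array([ 0.03977494, -0.00092163,  0.00147653]), 'grasp_force': 0.0, 'width': 0.08520235224128196}
```

View pics/top0.png

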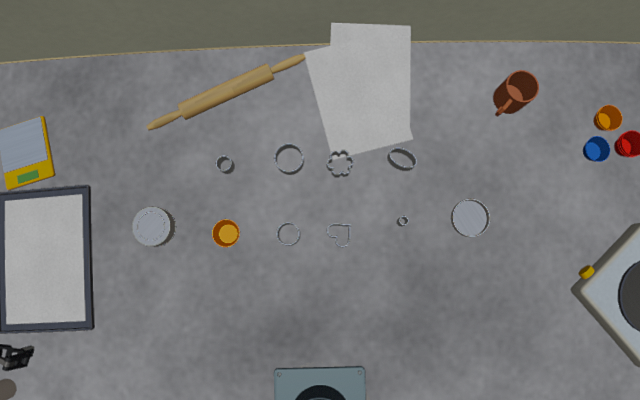

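View pics/side0.png

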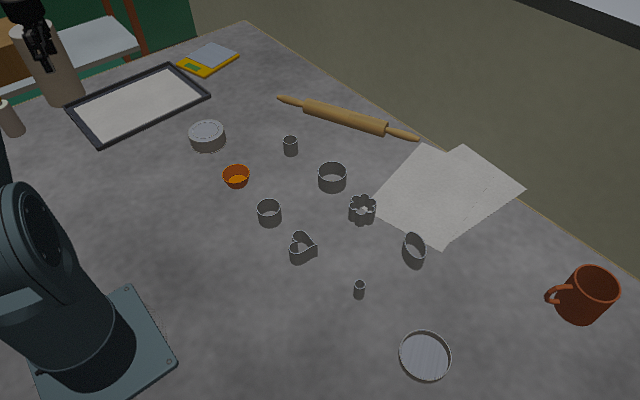

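The top view shows round38 at about (225,163), round70 at (289,158), round54 at (289,234), round22 at (402,221) and the tin at (470,218). The side view agrees. Next I'll enlarge both views to measure them.

```bash
python3 - <<'E'
import cv2,numpy as np
a=cv2.imread("pics/top0.png")
def c(a,x0,y0,x1,y1,f):return cv2.resize(a[y0:y1,x0:x1],None,fx=f,fy=f,interpolation=cv2.INTER_CUBIC)
p=[c(a,200,140,250,190,5),c(a,264,134,314,184,5),c(a,264,209,314,259,5),c(a,377,196,427,246,5),c(a,445,193,495,243,5)]
b=cv2.imread("pics/side0.png")
q=[c(b,265,121,315,171,5),c(b,307,152,357,202,5),c(b,244,188,294,238,5),c(b,334,264,384,314,5),c(b,390,320,460,390,250/70)]
p.append(p[0]*0);q.append(p[0]*0)
im=np.vstack([np.hstack([*p[:3],]),np.hstack([*p[3:]])])
im2=np.vstack([np.hstack([*q[:3]]),np.hstack([*q[3:]])])
cv2.imwrite("pics/c1.png",im);cv2.imwrite("pics/c2.png",im2)
E
```

```text
(no output)
```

View pics/c1.png

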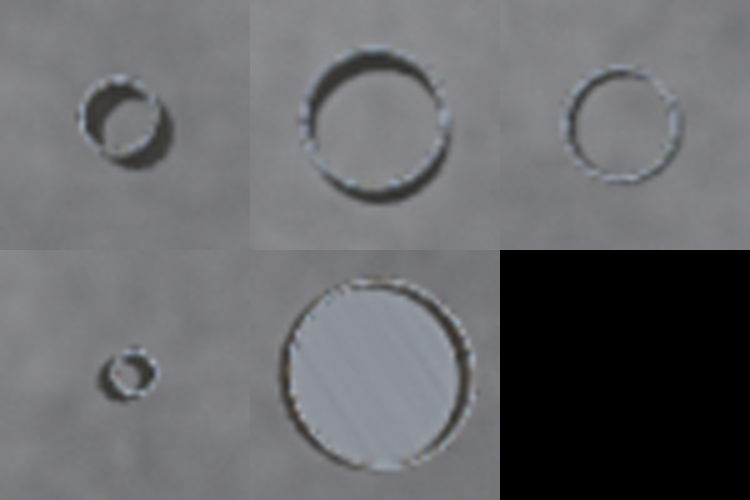

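View pics/c2.png

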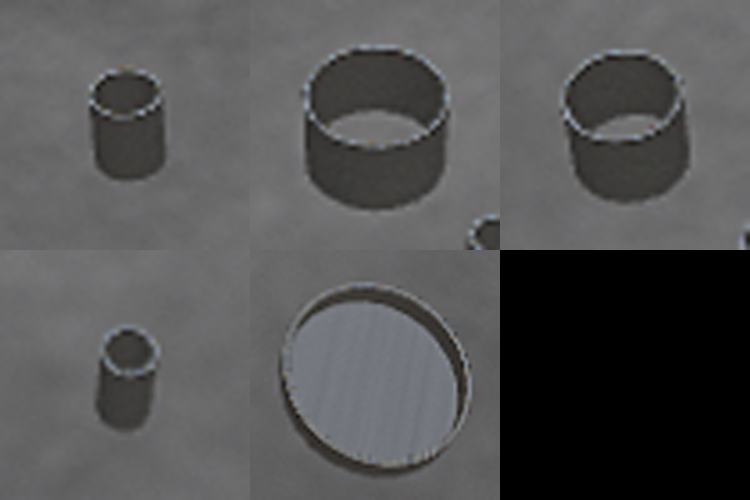

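The crops show clear bright rims, in both views. In the top view the rim centres are about (224,163), (289,158.5), (288,234), (403.5,220.5), with the tin at (470.5,217.5). I'll fit the rim pixels on the rim plane.

```bash
cat > h.py <<'E'
import cv2,numpy as np
from scipy.optimize import least_squares
from cell import manip
def cast(n,uv,z):
    c=manip.camera_info(n);V=c["view"];R,t=V[:3,:3],V[:3,3]
    K=np.array([[c["fx"],0,c["cx"]],[0,c["fy"],c["cy"]],[0,0,1.]])
    p=cv2.undistortPoints(np.float64(uv).reshape(-1,1,2),K,np.array([c["k1"],0,0,0.]))[:,0]
    d=np.c_[p,np.ones(len(p))]@R; o=-R.T@t
    return (o+d*((z-o[2])/d[:,2])[:,None])[:,:2]
def proj(n,P):
    c=manip.camera_info(n);q=c["view"][:3,:3]@P+c["view"][:3,3]
    s=q[:2]/q[2];s=s*(1+c["k1"]*(s@s));return np.array([c["fx"]*s[0]+c["cx"],c["fy"]*s[1]+c["cy"]])
def rim(n,img,xy,r,z,bright=8,tol=.008):
    """rim circle centre near world xy: light rim pixels cast on plane z, robust fit"""
    hsv=img.astype(float);g=hsv.mean(2);bg=cv2.medianBlur(img,15).astype(float).mean(2)
    m=(g-bg>bright)|(hsv[...,0]-hsv[...,2]>14)
    v,u=np.nonzero(m);P=cast(n,np.c_[u,v],z);c=np.array(xy,float)
    for t in(.015,tol,.005):
        Q=P[abs(np.hypot(*(P-c).T)-r)<t]
        if len(Q)<8:return c,len(Q),None
        f=least_squares(lambda q:np.hypot(*(Q-q[:2]).T)-q[2],[*c,r],loss="soft_l1",f_scale=.001);c=f.x[:2]
    return c,len(Q),f.x[2]
E
python3 - <<'E'
from h import *
I={n:cv2.imread(f"pics/{n}0.png") for n in("top","side")}
for k,uv,r,z in [("38",(224,163),.0185,.045),("70",(289,158.5),.0345,.045),("54",(288,234),.0265,.045),("22",(403.5,220.5),.0105,.045),("tin",(470.5,217.5),.0455,.02)]:
    x=cast("top",[uv],z)[0]
    print(k,x.round(4),[ (a.round(4),b,c and round(c,4)) for a,b,c in (rim(n,I[n],x,r,z) for n in I)])
    print(proj("side",np.r_[x,z]).round(1))
E
```

```text
38 [0.6042 0.2155] [(array([0.6059, 0.2179]), 39, np.float64(0.0181)), (array([0.6041, 0.2167]), 36, np.float64(0.0188))]
[289.8 139.2]
70 [0.6103 0.057 ] [(array([0.6145, 0.0589]), 75, np.float64(0.0341)), (array([0.6134, 0.0589]), 107, np.float64(0.0337))]
[331.2 171.1]
54 [0.4282 0.0628] [(array([0.4302, 0.0639]), 63, np.float64(0.0262)), (array([0.4295, 0.0638]), 86, np.float64(0.0258))]
[267.6 206.7]
22 [ 0.4526 -0.212 ] [(array([ 0.4539, -0.2128]), 26, np.float64(0.0101)), (array([ 0.4527, -0.2126]), 35, np.float64(0.0105))]
[359.2 283.4]
tin [ 0.457  -0.3815] [(array([ 0.4578, -0.3836]), 117, np.float64(0.0455)), (array([ 0.4569, -0.3821]), 172, np.float64(0.0455))]
[424.8 352.9]
```

Call:
jog_arm([
  {"dx": 0.03, "dy": -0.05, "wz": -8.9},
  {"dx": 0.03, "dy": -0.05, "wz": -8.9},
  {"dx": 0.03, "dy": -0.05, "wz": -8.9},
  {"dx": 0.03, "dy": -0.05, "wz": -8.9},
  {"dx": 0.03, "dy": -0.05, "wz": -8.9},
  {"dx": 0.03, "dy": -0.05, "wz": -8.9},
  {"dx": 0.03, "dy": -0.05, "wz": -8.9},
  {"dx": 0.03, "dy": -0.05, "wz": -8.8},
], hand=1)

```text
$.increments[0]: bad value
```

Call:
jog_arm([
  {"dy": -0.053},
  {"dy": -0.053},
  {"dy": -0.053},
  {"dy": -0.053, "dz": -0.02},
  {"dy": -0.053, "dz": -0.02},
  {"dy": -0.053, "dz": -0.03},
  {"dy": -0.053, "dz": -0.03},
  {"dy": -0.053, "dz": -0.03},
])

```text
$.increments[0]: bad value
```

Call:
jog_arm([
  {},
  {},
])

```text
$.increments[0]: bad value
```

Call:
jog_arm([
  {"dx": 0.03, "dy": -0.05, "dz": 0, "wx": 0, "wy": 0, "wz": -8.9},
  {"dx": 0.03, "dy": -0.05, "dz": 0, "wx": 0, "wy": 0, "wz": -8.9},
  {"dx": 0.03, "dy": -0.05, "dz": 0, "wx": 0, "wy": 0, "wz": -8.9},
  {"dx": 0.03, "dy": -0.05, "dz": 0, "wx": 0, "wy": 0, "wz": -8.9},
  {"dx": 0.03, "dy": -0.05, "dz": 0, "wx": 0, "wy": 0, "wz": -8.9},
  {"dx": 0.03, "dy": -0.05, "dz": 0, "wx": 0, "wy": 0, "wz": -8.9},
  {"dx": 0.03, "dy": -0.05, "dz": 0, "wx": 0, "wy": 0, "wz": -8.9},
  {"dx": 0.03, "dy": -0.05, "dz": 0, "wx": 0, "wy": 0, "wz": -8.8},
], hand=1)

```text
time: 1.1
tool_pos: [0.451, 0.2132, 0.2312]
orientation: [[0.005, 1.0, -0.0], [1.0, -0.005, 0.0], [0.0, -0.0, -1.0]]
contact_force: [0.8, 0.4, -0.3]
width: 0.0853
grasp_force: 0.0
```

Call:
jog_arm([
  {"dx": 0.002, "dy": -0.053, "dz": 0, "wx": 0, "wy": 0, "wz": 0},
  {"dx": 0, "dy": -0.053, "dz": 0, "wx": 0, "wy": 0, "wz": 0},
  {"dx": 0, "dy": -0.053, "dz": 0, "wx": 0, "wy": 0, "wz": 0},
  {"dx": 0, "dy": -0.053, "dz": -0.02, "wx": 0, "wy": 0, "wz": 0},
  {"dx": 0, "dy": -0.053, "dz": -0.02, "wx": 0, "wy": 0, "wz": 0},
  {"dx": 0, "dy": -0.053, "dz": -0.03, "wx": 0, "wy": 0, "wz": 0},
  {"dx": 0, "dy": -0.054, "dz": -0.03, "wx": 0, "wy": 0, "wz": 0},
  {"dx": 0, "dy": -0.054, "dz": -0.03, "wx": 0, "wy": 0, "wz": 0},
])

```text
time: 2.1
tool_pos: [0.4524, -0.2124, 0.1001]
orientation: [[-0.001, 1.0, 0.0], [1.0, 0.001, 0.0], [0.0, 0.0, -1.0]]
contact_force: [1.0, 0.2, -0.2]
width: 0.0857
grasp_force: 0.0
```

Call:
jog_arm([
  {"dx": 0, "dy": 0, "dz": 0, "wx": 0, "wy": 0, "wz": 0},
  {"dx": 0, "dy": 0, "dz": 0, "wx": 0, "wy": 0, "wz": 0},
])

```text
time: 2.35
tool_pos: [0.4522, -0.2106, 0.101]
orientation: [[0.0, 1.0, -0.001], [1.0, -0.0, 0.001], [0.001, -0.001, -1.0]]
contact_force: [0.1, 0.6, -0.2]
width: 0.0857
grasp_force: 0.0
```

Call:
jog_arm([
  {"dx": 0.001, "dy": -0.001, "dz": -0.02, "wx": 0, "wy": 0, "wz": 0},
  {"dx": 0, "dy": 0, "dz": -0.02, "wx": 0, "wy": 0, "wz": 0},
  {"dx": 0, "dy": 0, "dz": -0.02, "wx": 0, "wy": 0, "wz": 0},
  {"dx": 0, "dy": 0, "dz": -0.017, "wx": 0, "wy": 0, "wz": 0},
  {"dx": 0, "dy": 0, "dz": 0, "wx": 0, "wy": 0, "wz": 0},
])

```text
time: 2.98
tool_pos: [0.4533, -0.2107, 0.0237]
orientation: [[-0.002, 1.0, -0.001], [1.0, 0.002, 0.001], [0.001, -0.001, -1.0]]
contact_force: [-0.2, 0.1, -0.4]
width: 0.0851
grasp_force: 0.0
```

Call:
jog_arm([
  {"dx": 0, "dy": 0, "dz": 0, "wx": 0, "wy": 0, "wz": 0},
  {"dx": 0, "dy": 0, "dz": 0, "wx": 0, "wy": 0, "wz": 0},
  {"dx": 0, "dy": 0, "dz": 0, "wx": 0, "wy": 0, "wz": 0},
  {"dx": 0, "dy": 0, "dz": 0, "wx": 0, "wy": 0, "wz": 0},
  {"dx": 0, "dy": 0, "dz": 0, "wx": 0, "wy": 0, "wz": 0},
  {"dx": 0, "dy": 0, "dz": 0, "wx": 0, "wy": 0, "wz": 0},
], hand=0)

```text
time: 3.72
tool_pos: [0.4538, -0.2121, 0.0248]
orientation: [[0.0, 1.0, 0.001], [1.0, -0.0, 0.0], [0.0, 0.001, -1.0]]
contact_force: [-1.5, 0.3, 6.0]
width: 0.0194
grasp_force: 58.4
```

```bash
python3 - <<'E'
from h import *
a=manip.snapshot("side");b=manip.snapshot("top")
f=lambda x:cv2.resize(x,None,fx=4,fy=4,interpolation=cv2.INTER_CUBIC)
cv2.imwrite("pics/g1.png",np.hstack([f(a[230:330,310:410]),f(b[170:270,350:450])]))
E
```

```text
(no output)
```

View pics/g1.png

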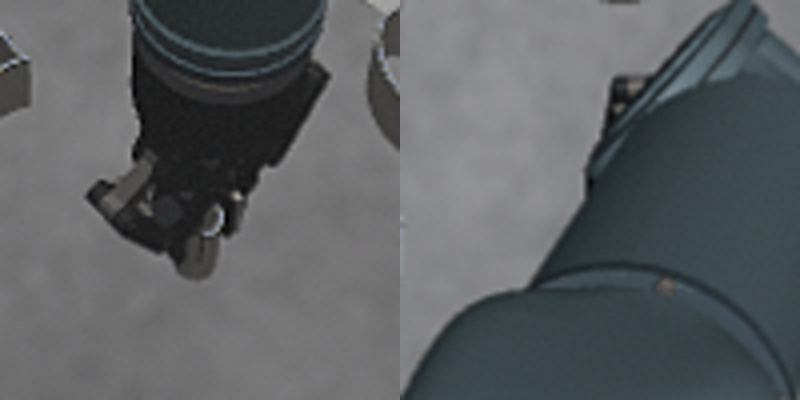

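The side view shows the ring between the pads, with its rim at about (363,284). It may be tilted, so I'll lift it and look again.

Call:
jog_arm([
  {"dx": 0, "dy": 0, "dz": 0.03, "wx": 0, "wy": 0, "wz": 0},
  {"dx": 0, "dy": 0, "dz": 0.03, "wx": 0, "wy": 0, "wz": 0},
  {"dx": 0, "dy": 0, "dz": 0.03, "wx": 0, "wy": 0, "wz": 0},
  {"dx": 0, "dy": 0, "dz": 0, "wx": 0, "wy": 0, "wz": 0},
  {"dx": 0, "dy": 0, "dz": 0, "wx": 0, "wy": 0, "wz": 0},
])

```text
time: 4.45
tool_pos: [0.4532, -0.2117, 0.1138]
orientation: [[-0.0, 1.0, -0.001], [1.0, 0.0, 0.0], [0.0, -0.001, -1.0]]
contact_force: [-0.0, -0.4, -0.9]
width: 0.0199
grasp_force: 58.7
```

```bash
python3 - <<'E'
from h import *
a=manip.snapshot("side");s=manip.sense();print(s["tool_pos"],s["width"])
p=proj("side",s["tool_pos"]).astype(int);print(p)
x=a[p[1]-60:p[1]+40,p[0]-50:p[0]+50]
cv2.imwrite("pics/g2.png",cv2.resize(x,None,fx=6,fy=6,interpolation=cv2.INTER_CUBIC))
E
```

```text
[ 0.45286309 -0.2116603   0.11345863] 0.019743686369819977
[361 263]
```

View pics/g2.png

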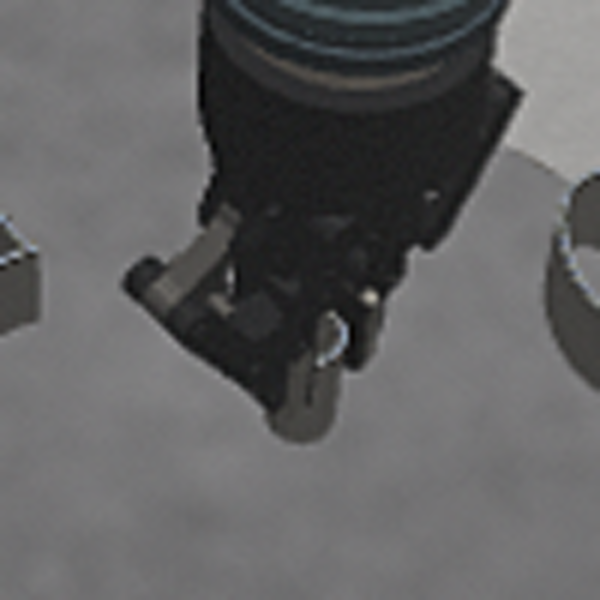

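The ring is held between the pads, slightly tilted: its bottom is at about crop (301,430) and its rim at (330,340). It will square up on the floor. Moving to the tin.

Call:
jog_arm([
  {"dx": 0.002, "dy": -0.043, "dz": 0, "wx": 0, "wy": 0, "wz": 0},
  {"dx": 0.002, "dy": -0.043, "dz": 0, "wx": 0, "wy": 0, "wz": 0},
  {"dx": 0, "dy": -0.043, "dz": 0, "wx": 0, "wy": 0, "wz": 0},
  {"dx": 0, "dy": -0.042, "dz": 0, "wx": 0, "wy": 0, "wz": 0},
  {"dx": 0, "dy": 0, "dz": -0.03, "wx": 0, "wy": 0, "wz": 0},
  {"dx": 0, "dy": 0, "dz": -0.03, "wx": 0, "wy": 0, "wz": 0},
  {"dx": 0, "dy": 0, "dz": -0.02, "wx": 0, "wy": 0, "wz": 0},
  {"dx": 0, "dy": 0, "dz": 0, "wx": 0, "wy": 0, "wz": 0},
])

```text
time: 5.5
tool_pos: [0.4562, -0.382, 0.0324]
orientation: [[0.0, 1.0, -0.003], [1.0, 0.0, 0.002], [0.002, -0.003, -1.0]]
contact_force: [0.7, -0.2, 0.0]
width: 0.0197
grasp_force: 58.7
```

Call:
jog_arm([
  {"dx": 0, "dy": 0, "dz": -0.002, "wx": 0, "wy": 0, "wz": 0},
  {"dx": 0, "dy": 0, "dz": -0.002, "wx": 0, "wy": 0, "wz": 0},
  {"dx": 0, "dy": 0, "dz": 0, "wx": 0, "wy": 0, "wz": 0},
])

```text
time: 5.88
tool_pos: [0.4579, -0.3831, 0.0308]
orientation: [[-0.0, 1.0, 0.001], [1.0, 0.0, -0.0], [-0.0, 0.001, -1.0]]
contact_force: [0.1, 0.3, -0.0]
width: 0.0198
grasp_force: 58.7
```

Call:
jog_arm([
  {"dx": 0, "dy": 0, "dz": -0.001, "wx": 0, "wy": 0, "wz": 0},
  {"dx": 0, "dy": 0, "dz": -0.001, "wx": 0, "wy": 0, "wz": 0},
  {"dx": 0, "dy": 0, "dz": 0, "wx": 0, "wy": 0, "wz": 0},
])

```text
time: 6.25
tool_pos: [0.4575, -0.383, 0.0283]
orientation: [[-0.0, 1.0, -0.0], [1.0, 0.0, -0.0], [-0.0, -0.0, -1.0]]
contact_force: [0.3, -0.3, -0.6]
width: 0.0195
grasp_force: 58.7
```

```bash
python3 - <<'E'
from h import *
a=manip.snapshot("side");s=manip.sense();print(s["tool_pos"],s["contact_force"])
p=proj("side",s["tool_pos"]).astype(int);print(p)
x=a[p[1]-60:p[1]+40,p[0]-50:p[0]+50]
cv2.imwrite("pics/g3.png",cv2.resize(x,None,fx=6,fy=6,interpolation=cv2.INTER_CUBIC))
E
```

```text
[ 0.45748283 -0.3830038   0.02827596] [-0.33142123 -0.11301152  0.38808521]
[426 351]
```

View pics/g3.png

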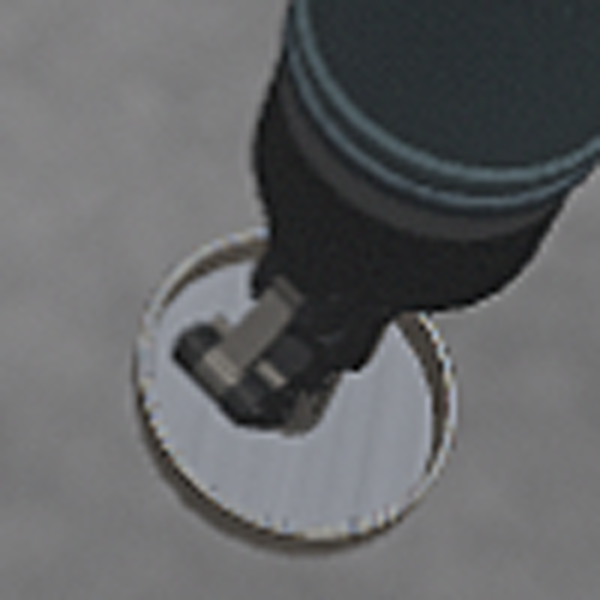

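The gripper and ring sit over the middle of the tin, with the ring's foot at crop (300,425). Lowering to contact.

Call:
jog_arm([
  {"dx": 0, "dy": 0, "dz": -0.001, "wx": 0, "wy": 0, "wz": 0},
  {"dx": 0, "dy": 0, "dz": -0.001, "wx": 0, "wy": 0, "wz": 0},
  {"dx": 0, "dy": 0, "dz": 0, "wx": 0, "wy": 0, "wz": 0},
])

```text
time: 6.68
tool_pos: [0.4576, -0.3832, 0.0268]
orientation: [[0.0, 1.0, 0.0], [1.0, -0.0, 0.0], [0.0, 0.0, -1.0]]
contact_force: [-1.5, 0.7, 6.2]
width: 0.0199
grasp_force: 59.4
```

Call:
jog_arm([
  {"dx": 0, "dy": 0, "dz": 0, "wx": 0, "wy": 0, "wz": 0},
  {"dx": 0, "dy": 0, "dz": 0, "wx": 0, "wy": 0, "wz": 0},
  {"dx": 0, "dy": 0, "dz": 0, "wx": 0, "wy": 0, "wz": 0},
  {"dx": 0, "dy": 0, "dz": 0, "wx": 0, "wy": 0, "wz": 0},
  {"dx": 0, "dy": 0, "dz": 0, "wx": 0, "wy": 0, "wz": 0},
], hand=1)

```text
time: 7.3
tool_pos: [0.4575, -0.383, 0.0262]
orientation: [[-0.0, 1.0, -0.0], [1.0, 0.0, 0.0], [0.0, -0.0, -1.0]]
contact_force: [-0.7, 0.2, 0.2]
width: 0.0855
grasp_force: 0.0
```

Call:
jog_arm([
  {"dx": 0, "dy": 0, "dz": 0.02, "wx": 0, "wy": 0, "wz": 0},
  {"dx": 0, "dy": 0, "dz": 0.03, "wx": 0, "wy": 0, "wz": 0},
  {"dx": 0, "dy": 0, "dz": 0.05, "wx": 0, "wy": 0, "wz": 0},
  {"dx": 0.018, "dy": 0.05, "dz": 0, "wx": 0, "wy": 0, "wz": 0},
  {"dx": 0.018, "dy": 0.05, "dz": 0, "wx": 0, "wy": 0, "wz": 0},
  {"dx": 0.018, "dy": 0.05, "dz": 0, "wx": 0, "wy": 0, "wz": 0},
  {"dx": 0.018, "dy": 0.05, "dz": 0, "wx": 0, "wy": 0, "wz": 0},
  {"dx": 0.018, "dy": 0.05, "dz": 0, "wx": 0, "wy": 0, "wz": 0},
])

```text
time: 8.3
tool_pos: [0.5484, -0.1315, 0.1278]
orientation: [[0.0, 1.0, 0.002], [1.0, -0.0, -0.0], [-0.0, 0.002, -1.0]]
contact_force: [1.6, -0.3, 0.4]
width: 0.085
grasp_force: 0.0
```

Call:
jog_arm([
  {"dx": 0.008, "dy": 0.05, "dz": 0, "wx": 0, "wy": 0, "wz": 0},
  {"dx": 0.008, "dy": 0.05, "dz": 0, "wx": 0, "wy": 0, "wz": 0},
  {"dx": 0.008, "dy": 0.05, "dz": 0, "wx": 0, "wy": 0, "wz": 0},
  {"dx": 0.008, "dy": 0.05, "dz": 0, "wx": 0, "wy": 0, "wz": 0},
  {"dx": 0.008, "dy": 0.05, "dz": 0, "wx": 0, "wy": 0, "wz": 0},
  {"dx": 0.008, "dy": 0.05, "dz": 0, "wx": 0, "wy": 0, "wz": 0},
  {"dx": 0.01, "dy": 0.05, "dz": -0.02, "wx": 0, "wy": 0, "wz": 0},
  {"dx": 0, "dy": 0, "dz": 0, "wx": 0, "wy": 0, "wz": 0},
])

```text
time: 9.3
tool_pos: [0.6042, 0.2233, 0.1058]
orientation: [[-0.008, 1.0, -0.001], [1.0, 0.008, 0.003], [0.003, -0.001, -1.0]]
contact_force: [-0.1, -0.4, -0.3]
width: 0.0852
grasp_force: 0.0
```

```bash
python3 - <<'E'
from h import *
I={n:manip.snapshot(n) for n in("top","side")}
print(manip.sense()["tool_pos"])
for k,x,r,z in [("22",(.4576,-.383),.0105,.047),("tin",(.4573,-.3828),.0455,.02),("38",(.605,.2173),.0185,.045)]:
    print(k,[ (a.round(4),b,c and round(c,4)) for a,b,c in (rim(n,I[n],x,r,z) for n in I)])
f=lambda x:cv2.resize(x,None,fx=5,fy=5,interpolation=cv2.INTER_CUBIC)
cv2.imwrite("pics/g4.png",np.hstack([f(I["side"][315:395,385:465]),f(I["top"][178:258,430:510])]))
E
```

```text
[0.60556911 0.21691784 0.10708255]
22 [(array([ 0.4575, -0.3836]), 24, np.float64(0.0108)), (array([ 0.4615, -0.383 ]), 42, np.float64(0.0135))]
tin [(array([ 0.4578, -0.3836]), 118, np.float64(0.0454)), (array([ 0.4569, -0.3821]), 175, np.float64(0.0455))]
38 [(array([0.6058, 0.2241]), 81, np.float64(0.0188)), (array([0.6042, 0.2165]), 35, np.float64(0.0187))]
```

View pics/g4.png

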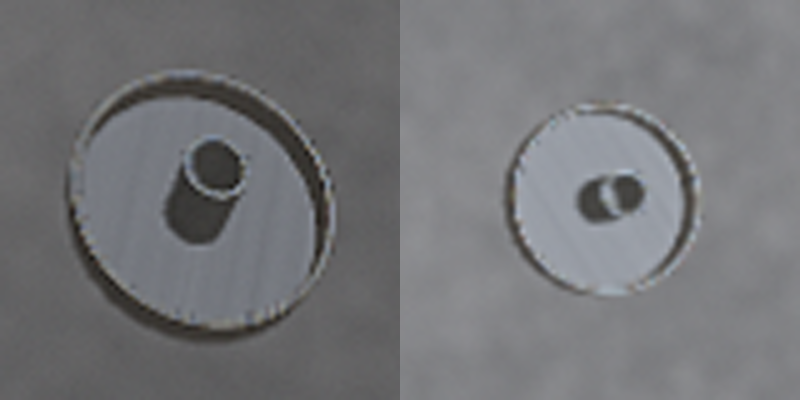

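The 22 mm ring stands in the middle of the tin, with its rim at (216,166) in the side crop and (613,197) in the top crop. Next is round38.

Call:
jog_arm([
  {"dx": 0, "dy": 0, "dz": -0.02, "wx": 0, "wy": 0, "wz": 0},
  {"dx": 0, "dy": 0, "dz": -0.02, "wx": 0, "wy": 0, "wz": 0},
  {"dx": 0, "dy": 0, "dz": -0.02, "wx": 0, "wy": 0, "wz": 0},
  {"dx": 0, "dy": 0, "dz": -0.024, "wx": 0, "wy": 0, "wz": 0},
  {"dx": 0, "dy": 0, "dz": 0, "wx": 0, "wy": 0, "wz": 0},
])

```text
time: 10.02
tool_pos: [0.6036, 0.2162, 0.0195]
orientation: [[0.0, 1.0, -0.004], [1.0, -0.0, -0.002], [-0.002, -0.004, -1.0]]
contact_force: [-0.3, -0.6, -0.3]
width: 0.0852
grasp_force: 0.0
```

Call:
jog_arm([
  {"dx": 0, "dy": 0, "dz": 0, "wx": 0, "wy": 0, "wz": 0},
  {"dx": 0, "dy": 0, "dz": 0, "wx": 0, "wy": 0, "wz": 0},
  {"dx": 0, "dy": 0, "dz": 0, "wx": 0, "wy": 0, "wz": 0},
  {"dx": 0, "dy": 0, "dz": 0, "wx": 0, "wy": 0, "wz": 0},
  {"dx": 0, "dy": 0, "dz": 0, "wx": 0, "wy": 0, "wz": 0},
  {"dx": 0, "dy": 0, "dz": 0, "wx": 0, "wy": 0, "wz": 0},
], hand=0)

```text
time: 10.78
tool_pos: [0.6062, 0.2172, 0.0235]
orientation: [[-0.0, 1.0, 0.001], [1.0, 0.0, 0.001], [0.001, 0.001, -1.0]]
contact_force: [-1.7, -0.5, 5.5]
width: 0.0365
grasp_force: 59.7
```

Call:
jog_arm([
  {"dx": 0, "dy": 0, "dz": 0.02, "wx": 0, "wy": 0, "wz": 0},
  {"dx": 0, "dy": 0, "dz": 0.04, "wx": 0, "wy": 0, "wz": 0},
  {"dx": 0, "dy": 0, "dz": 0.05, "wx": 0, "wy": 0, "wz": 0},
  {"dx": 0, "dy": 0, "dz": 0, "wx": 0, "wy": 0, "wz": 0},
  {"dx": 0, "dy": 0, "dz": 0, "wx": 0, "wy": 0, "wz": 0},
])

```text
time: 11.4
tool_pos: [0.6053, 0.2171, 0.1329]
orientation: [[-0.0, 1.0, 0.0], [1.0, 0.0, 0.001], [0.001, 0.0, -1.0]]
contact_force: [-0.2, 1.0, -1.2]
width: 0.0361
grasp_force: 60.0
```

```bash
python3 - <<'E'
from h import *
for z in(.002,.047):print(proj("side",np.array([.4575,-.3835,z]))-[385,315])
a=manip.snapshot("side");s=manip.sense();print(s["tool_pos"],s["width"])
p=proj("side",s["tool_pos"]).astype(int);print(p)
x=a[p[1]-60:p[1]+40,p[0]-50:p[0]+50]
cv2.imwrite("pics/g5.png",cv2.resize(x,None,fx=6,fy=6,interpolation=cv2.INTER_CUBIC))
E
```

```text
[39.0460013  42.35132938]
[43.58052475 32.61236931]
[0.60478665 0.21698776 0.13196265] 0.036081093984431566
[287 111]
```

View pics/g5.png

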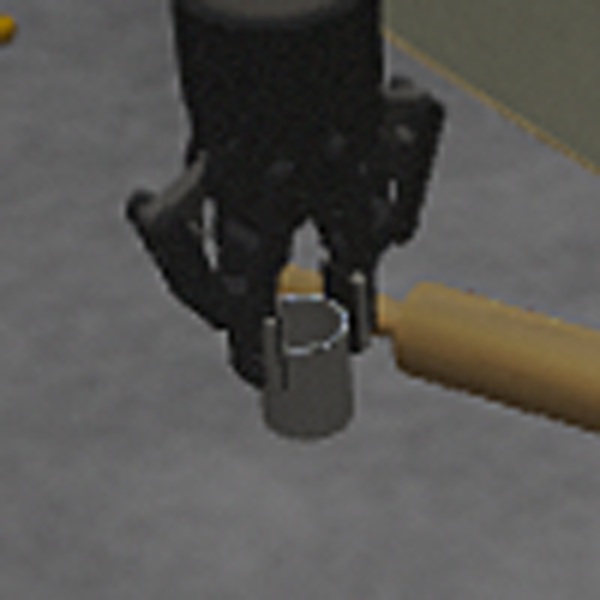

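The 38 mm ring is gripped upright: rim at crop (312,325), foot at (308,420). The 22 mm ring's crop positions match a vertical ring. Carrying the 38 mm ring to the tin.

Call:
jog_arm([
  {"dx": -0.01, "dy": -0.043, "dz": 0, "wx": 0, "wy": 0, "wz": 0},
  {"dx": -0.01, "dy": -0.043, "dz": 0, "wx": 0, "wy": 0, "wz": 0},
  {"dx": -0.01, "dy": -0.043, "dz": 0, "wx": 0, "wy": 0, "wz": 0},
  {"dx": -0.01, "dy": -0.043, "dz": 0, "wx": 0, "wy": 0, "wz": 0},
  {"dx": -0.01, "dy": -0.043, "dz": 0, "wx": 0, "wy": 0, "wz": 0},
  {"dx": -0.01, "dy": -0.043, "dz": 0, "wx": 0, "wy": 0, "wz": 0},
  {"dx": -0.01, "dy": -0.043, "dz": 0, "wx": 0, "wy": 0, "wz": 0},
  {"dx": -0.01, "dy": -0.043, "dz": 0, "wx": 0, "wy": 0, "wz": 0},
])

```text
time: 12.45
tool_pos: [0.5242, -0.1281, 0.1313]
orientation: [[-0.0, 1.0, -0.002], [1.0, 0.0, 0.0], [0.0, -0.002, -1.0]]
contact_force: [-0.3, -0.9, -0.0]
width: 0.0365
grasp_force: 60.0
```

Call:
jog_arm([
  {"dx": -0.011, "dy": -0.043, "dz": 0, "wx": 0, "wy": 0, "wz": 0},
  {"dx": -0.011, "dy": -0.043, "dz": 0, "wx": 0, "wy": 0, "wz": 0},
  {"dx": -0.011, "dy": -0.043, "dz": 0, "wx": 0, "wy": 0, "wz": 0},
  {"dx": -0.011, "dy": -0.043, "dz": 0, "wx": 0, "wy": 0, "wz": 0},
  {"dx": -0.011, "dy": -0.043, "dz": 0, "wx": 0, "wy": 0, "wz": 0},
  {"dx": -0.012, "dy": -0.041, "dz": 0, "wx": 0, "wy": 0, "wz": 0},
  {"dx": 0, "dy": 0, "dz": -0.03, "wx": 0, "wy": 0, "wz": 0},
  {"dx": 0, "dy": 0, "dz": 0, "wx": 0, "wy": 0, "wz": 0},
])

```text
time: 13.45
tool_pos: [0.4563, -0.3814, 0.0995]
orientation: [[0.001, 1.0, -0.005], [1.0, -0.001, 0.004], [0.004, -0.005, -1.0]]
contact_force: [0.4, 0.0, 0.6]
width: 0.036
grasp_force: 60.0
```

Call:
jog_arm([
  {"dx": 0, "dy": 0, "dz": 0, "wx": 0, "wy": 0, "wz": 0},
  {"dx": 0, "dy": 0, "dz": 0, "wx": 0, "wy": 0, "wz": 0},
])

```text
time: 13.7
tool_pos: [0.4593, -0.3827, 0.1031]
orientation: [[-0.001, 1.0, 0.001], [1.0, 0.001, -0.0], [-0.0, 0.001, -1.0]]
contact_force: [-0.2, 0.4, -0.8]
width: 0.0361
grasp_force: 60.0
```

```bash
python3 - <<'E'
from h import *
a=manip.snapshot("side");s=manip.sense();print(s["tool_pos"],s["width"])
p=proj("side",s["tool_pos"]).astype(int);print(p)
x=a[p[1]-55:p[1]+45,p[0]-50:p[0]+50]
cv2.imwrite("pics/g6.png",cv2.resize(x,None,fx=6,fy=6,interpolation=cv2.INTER_CUBIC))
E
```

```text
[ 0.4592502  -0.38284246  0.10309579] 0.03583614808980552
[435 333]
```

View pics/g6.png

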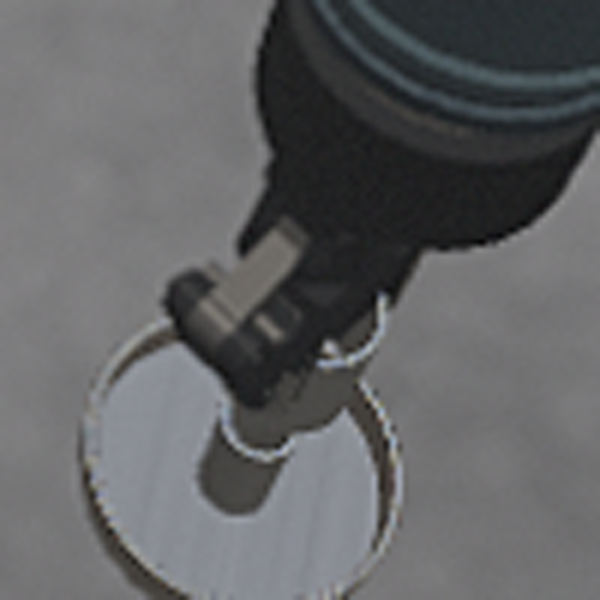

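The held ring is over the 22 mm ring, on the same vertical: its rim is at crop (350,330), and the 22 rim is at (255,430). Lowering.

Call:
jog_arm([
  {"dx": -0.0015, "dy": -0.0005, "dz": -0.015, "wx": 0, "wy": 0, "wz": 0},
  {"dx": 0, "dy": 0, "dz": -0.01, "wx": 0, "wy": 0, "wz": 0},
  {"dx": 0, "dy": 0, "dz": -0.01, "wx": 0, "wy": 0, "wz": 0},
  {"dx": 0, "dy": 0, "dz": -0.01, "wx": 0, "wy": 0, "wz": 0},
  {"dx": 0, "dy": 0, "dz": 0, "wx": 0, "wy": 0, "wz": 0},
])

```text
time: 14.38
tool_pos: [0.4564, -0.3831, 0.0563]
orientation: [[-0.0, 1.0, -0.001], [1.0, 0.0, 0.001], [0.001, -0.001, -1.0]]
contact_force: [0.2, 0.6, 0.2]
width: 0.0363
grasp_force: 60.0
```

Call:
jog_arm([
  {"dx": 0, "dy": 0, "dz": -0.01, "wx": 0, "wy": 0, "wz": 0},
  {"dx": 0, "dy": 0, "dz": -0.01, "wx": 0, "wy": 0, "wz": 0},
  {"dx": 0, "dy": 0, "dz": -0.007, "wx": 0, "wy": 0, "wz": 0},
  {"dx": 0, "dy": 0, "dz": 0, "wx": 0, "wy": 0, "wz": 0},
  {"dx": 0, "dy": 0, "dz": 0, "wx": 0, "wy": 0, "wz": 0},
])

```text
time: 15.0
tool_pos: [0.4571, -0.3837, 0.0304]
orientation: [[-0.0, 1.0, 0.0], [1.0, 0.0, -0.0], [-0.0, 0.0, -1.0]]
contact_force: [0.2, -0.5, 0.4]
width: 0.0361
grasp_force: 60.0
```

Call:
jog_arm([
  {"dx": 0, "dy": 0, "dz": -0.001, "wx": 0, "wy": 0, "wz": 0},
  {"dx": 0, "dy": 0, "dz": -0.001, "wx": 0, "wy": 0, "wz": 0},
  {"dx": 0, "dy": 0, "dz": 0, "wx": 0, "wy": 0, "wz": 0},
])

```text
time: 15.38
tool_pos: [0.457, -0.3835, 0.0283]
orientation: [[-0.0, 1.0, 0.0], [1.0, 0.0, -0.0], [-0.0, 0.0, -1.0]]
contact_force: [0.2, -0.3, -0.2]
width: 0.0363
grasp_force: 60.0
```

Call:
jog_arm([
  {"dx": 0, "dy": 0, "dz": -0.001, "wx": 0, "wy": 0, "wz": 0},
  {"dx": 0, "dy": 0, "dz": -0.001, "wx": 0, "wy": 0, "wz": 0},
  {"dx": 0, "dy": 0, "dz": 0, "wx": 0, "wy": 0, "wz": 0},
])

```text
time: 15.75
tool_pos: [0.4569, -0.3835, 0.0262]
orientation: [[-0.0, 1.0, -0.0], [1.0, 0.0, 0.0], [0.0, -0.0, -1.0]]
contact_force: [-0.1, 0.2, 0.1]
width: 0.0361
grasp_force: 60.0
```

Call:
jog_arm([
  {"dx": 0, "dy": 0, "dz": -0.001, "wx": 0, "wy": 0, "wz": 0},
  {"dx": 0, "dy": 0, "dz": 0, "wx": 0, "wy": 0, "wz": 0},
])

```text
time: 16.0
tool_pos: [0.4571, -0.3837, 0.0255]
orientation: [[0.0, 1.0, 0.0], [1.0, -0.0, -0.0], [-0.0, 0.0, -1.0]]
contact_force: [-0.3, 0.9, 2.7]
width: 0.0359
grasp_force: 60.4
```

Call:
jog_arm([
  {"dx": 0, "dy": 0, "dz": 0, "wx": 0, "wy": 0, "wz": 0},
  {"dx": 0, "dy": 0, "dz": 0, "wx": 0, "wy": 0, "wz": 0},
  {"dx": 0, "dy": 0, "dz": 0, "wx": 0, "wy": 0, "wz": 0},
  {"dx": 0, "dy": 0, "dz": 0, "wx": 0, "wy": 0, "wz": 0},
  {"dx": 0, "dy": 0, "dz": 0.02, "wx": 0, "wy": 0, "wz": 0},
  {"dx": 0, "dy": 0, "dz": 0.03, "wx": 0, "wy": 0, "wz": 0},
  {"dx": 0, "dy": 0, "dz": 0.04, "wx": 0, "wy": 0, "wz": 0},
  {"dx": 0, "dy": 0.05, "dz": 0.01, "wx": 0, "wy": 0, "wz": 0},
], hand=1)

```text
time: 17.0
tool_pos: [0.4579, -0.3384, 0.1298]
orientation: [[0.006, 1.0, 0.006], [1.0, -0.006, -0.007], [-0.007, 0.006, -1.0]]
contact_force: [0.6, 1.4, -0.0]
width: 0.0854
grasp_force: 0.0
```

Call:
jog_arm([
  {"dx": -0.003, "dy": 0.05, "dz": 0, "wx": 0, "wy": 0, "wz": 0},
  {"dx": -0.004, "dy": 0.05, "dz": 0, "wx": 0, "wy": 0, "wz": 0},
  {"dx": -0.004, "dy": 0.05, "dz": 0, "wx": 0, "wy": 0, "wz": 0},
  {"dx": -0.004, "dy": 0.05, "dz": 0, "wx": 0, "wy": 0, "wz": 0},
  {"dx": -0.004, "dy": 0.05, "dz": 0, "wx": 0, "wy": 0, "wz": 0},
  {"dx": -0.004, "dy": 0.05, "dz": 0, "wx": 0, "wy": 0, "wz": 0},
  {"dx": -0.004, "dy": 0.05, "dz": 0, "wx": 0, "wy": 0, "wz": 0},
  {"dx": 0, "dy": 0.0475, "dz": 0, "wx": 0, "wy": 0, "wz": 0},
])

```text
time: 18.0
tool_pos: [0.4301, 0.0657, 0.1265]
orientation: [[0.0, 1.0, 0.001], [1.0, -0.0, 0.001], [0.001, 0.001, -1.0]]
contact_force: [0.8, -0.5, 0.4]
width: 0.0851
grasp_force: 0.0
```

Call:
jog_arm([
  {"dx": 0, "dy": 0, "dz": -0.02, "wx": 0, "wy": 0, "wz": 0},
  {"dx": 0, "dy": 0, "dz": 0, "wx": 0, "wy": 0, "wz": 0},
  {"dx": 0, "dy": 0, "dz": 0, "wx": 0, "wy": 0, "wz": 0},
])

```text
time: 18.38
tool_pos: [0.4305, 0.0632, 0.1062]
orientation: [[0.002, 1.0, 0.001], [1.0, -0.002, 0.0], [0.0, 0.001, -1.0]]
contact_force: [-0.8, -0.8, 0.0]
width: 0.0855
grasp_force: 0.0
```

```bash
python3 - <<'E'
from h import *
I={n:manip.snapshot(n) for n in("top","side")}
print(manip.sense()["tool_pos"])
for k,x,r,z in [("38",(.457,-.3835),.0185,.047),("22",(.457,-.3835),.0105,.047),("tin",(.4573,-.3828),.0455,.02),("54",(.43,.0638),.0265,.045)]:
    print(k,[ (a.round(4),b,c and round(c,4)) for a,b,c in (rim(n,I[n],x,r,z) for n in I)])
f=lambda x:cv2.resize(x,None,fx=5,fy=5,interpolation=cv2.INTER_CUBIC)
cv2.imwrite("pics/g7.png",np.hstack([f(I["side"][315:395,385:465]),f(I["top"][178:258,430:510])]))
E
```

```text
[0.43057897 0.06326579 0.10611362]
38 [(array([ 0.4582, -0.388 ]), 121, np.float64(0.019)), (array([ 0.4578, -0.3824]), 163, np.float64(0.019))]
22 [(array([ 0.4567, -0.3889]), 43, np.float64(0.0134)), (array([ 0.4607, -0.3825]), 87, np.float64(0.0128))]
tin [(array([ 0.4578, -0.3832]), 117, np.float64(0.0453)), (array([ 0.4569, -0.3821]), 178, np.float64(0.0455))]
54 [(array([0.4319, 0.0699]), 245, np.float64(0.0268)), (array([0.4293, 0.0638]), 84, np.float64(0.0258))]
```

View pics/g7.png

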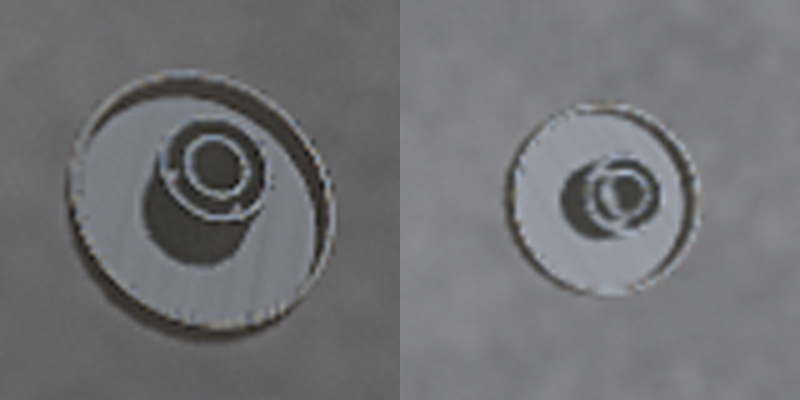

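The rings are concentric in both crops, and both rims are level. Next is round54.

Call:
jog_arm([
  {"dx": 0, "dy": 0, "dz": -0.02, "wx": 0, "wy": 0, "wz": 0},
  {"dx": 0, "dy": 0, "dz": -0.02, "wx": 0, "wy": 0, "wz": 0},
  {"dx": 0, "dy": 0, "dz": -0.02, "wx": 0, "wy": 0, "wz": 0},
  {"dx": 0, "dy": 0, "dz": -0.025, "wx": 0, "wy": 0, "wz": 0},
  {"dx": 0, "dy": 0, "dz": 0, "wx": 0, "wy": 0, "wz": 0},
])

```text
time: 19.1
tool_pos: [0.4293, 0.0632, 0.0198]
orientation: [[0.001, 1.0, -0.002], [1.0, -0.001, -0.001], [-0.001, -0.002, -1.0]]
contact_force: [-0.4, 0.2, 0.5]
width: 0.0853
grasp_force: 0.0
```

Call:
jog_arm([
  {"dx": 0, "dy": 0, "dz": 0, "wx": 0, "wy": 0, "wz": 0},
  {"dx": 0, "dy": 0, "dz": 0, "wx": 0, "wy": 0, "wz": 0},
  {"dx": 0, "dy": 0, "dz": 0, "wx": 0, "wy": 0, "wz": 0},
  {"dx": 0, "dy": 0, "dz": 0, "wx": 0, "wy": 0, "wz": 0},
  {"dx": 0, "dy": 0, "dz": 0, "wx": 0, "wy": 0, "wz": 0},
], hand=0)

```text
time: 19.73
tool_pos: [0.4308, 0.064, 0.0216]
orientation: [[-0.0, 1.0, 0.002], [1.0, 0.0, 0.001], [0.001, 0.002, -1.0]]
contact_force: [-2.0, -1.3, 11.1]
width: 0.0517
grasp_force: 60.6
```

Call:
jog_arm([
  {"dx": 0, "dy": 0, "dz": 0.02, "wx": 0, "wy": 0, "wz": 0},
  {"dx": 0, "dy": 0, "dz": 0.04, "wx": 0, "wy": 0, "wz": 0},
  {"dx": 0, "dy": 0, "dz": 0.05, "wx": 0, "wy": 0, "wz": 0},
  {"dx": 0, "dy": 0, "dz": 0, "wx": 0, "wy": 0, "wz": 0},
  {"dx": 0, "dy": 0, "dz": 0, "wx": 0, "wy": 0, "wz": 0},
])

```text
time: 20.35
tool_pos: [0.4298, 0.0643, 0.1305]
orientation: [[-0.001, 1.0, 0.0], [1.0, 0.001, 0.001], [0.001, 0.0, -1.0]]
contact_force: [0.2, -0.2, -0.9]
width: 0.0516
grasp_force: 63.4
```

```bash
python3 - <<'E'
from h import *
a=manip.snapshot("side");s=manip.sense();print(s["tool_pos"],s["width"])
p=proj("side",s["tool_pos"]).astype(int);print(p)
x=a[p[1]-55:p[1]+45,p[0]-50:p[0]+50]
cv2.imwrite("pics/g8.png",cv2.resize(x,None,fx=6,fy=6,interpolation=cv2.INTER_CUBIC))
E
```

```text
[0.42935907 0.06408896 0.12993926] 0.0518974593162511
[263 179]
```

View pics/g8.png

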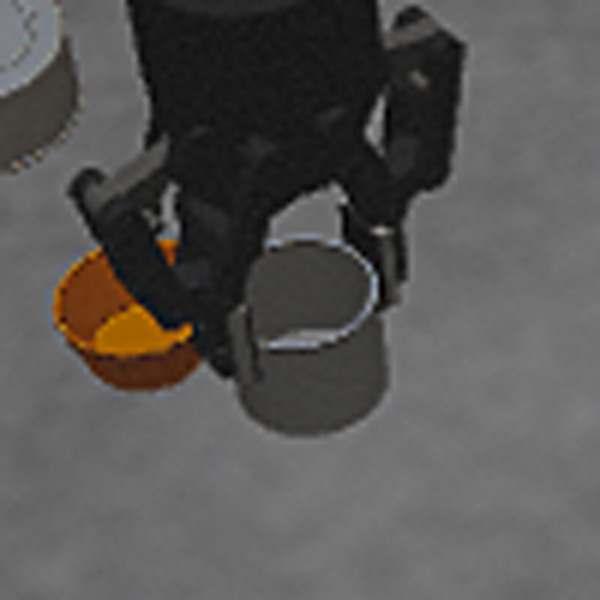

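The 54 mm ring is held level: rim at crop (312,290), foot at (313,400). Carrying it over.

Call:
jog_arm([
  {"dx": 0.003, "dy": -0.05, "dz": 0, "wx": 0, "wy": 0, "wz": 0},
  {"dx": 0.003, "dy": -0.05, "dz": 0, "wx": 0, "wy": 0, "wz": 0},
  {"dx": 0.003, "dy": -0.05, "dz": 0, "wx": 0, "wy": 0, "wz": 0},
  {"dx": 0.003, "dy": -0.05, "dz": 0, "wx": 0, "wy": 0, "wz": 0},
  {"dx": 0.003, "dy": -0.05, "dz": 0, "wx": 0, "wy": 0, "wz": 0},
  {"dx": 0.003, "dy": -0.05, "dz": 0, "wx": 0, "wy": 0, "wz": 0},
  {"dx": 0.003, "dy": -0.05, "dz": 0, "wx": 0, "wy": 0, "wz": 0},
  {"dx": 0.003, "dy": -0.05, "dz": 0, "wx": 0, "wy": 0, "wz": 0},
])

```text
time: 21.4
tool_pos: [0.4531, -0.3371, 0.1287]
orientation: [[0.0, 1.0, -0.002], [1.0, -0.0, 0.002], [0.002, -0.002, -1.0]]
contact_force: [1.1, -0.3, 0.5]
width: 0.0515
grasp_force: 63.4
```

Call:
jog_arm([
  {"dx": 0.0035, "dy": -0.047, "dz": 0, "wx": 0, "wy": 0, "wz": 0},
  {"dx": 0, "dy": 0, "dz": -0.03, "wx": 0, "wy": 0, "wz": 0},
  {"dx": 0, "dy": 0, "dz": 0, "wx": 0, "wy": 0, "wz": 0},
  {"dx": 0, "dy": 0, "dz": 0, "wx": 0, "wy": 0, "wz": 0},
  {"dx": 0, "dy": 0, "dz": 0, "wx": 0, "wy": 0, "wz": 0},
  {"dx": 0, "dy": 0, "dz": 0, "wx": 0, "wy": 0, "wz": 0},
])

```text
time: 22.15
tool_pos: [0.458, -0.3828, 0.101]
orientation: [[-0.001, 1.0, 0.001], [1.0, 0.001, -0.0], [-0.0, 0.001, -1.0]]
contact_force: [0.0, -0.6, 0.9]
width: 0.0518
grasp_force: 63.4
```

Aligned to within about 1 mm. Lowering.

Call:
jog_arm([
  {"dx": 0, "dy": -0.0005, "dz": -0.015, "wx": 0, "wy": 0, "wz": 0},
  {"dx": 0, "dy": 0, "dz": -0.01, "wx": 0, "wy": 0, "wz": 0},
  {"dx": 0, "dy": 0, "dz": -0.01, "wx": 0, "wy": 0, "wz": 0},
  {"dx": 0, "dy": 0, "dz": -0.01, "wx": 0, "wy": 0, "wz": 0},
  {"dx": 0, "dy": 0, "dz": 0, "wx": 0, "wy": 0, "wz": 0},
])

```text
time: 22.78
tool_pos: [0.4569, -0.3831, 0.0543]
orientation: [[-0.0, 1.0, -0.001], [1.0, 0.0, 0.001], [0.001, -0.001, -1.0]]
contact_force: [1.0, -0.0, -0.5]
width: 0.0518
grasp_force: 63.4
```

Call:
jog_arm([
  {"dx": 0, "dy": 0, "dz": -0.01, "wx": 0, "wy": 0, "wz": 0},
  {"dx": 0, "dy": 0, "dz": -0.01, "wx": 0, "wy": 0, "wz": 0},
  {"dx": 0, "dy": 0, "dz": -0.008, "wx": 0, "wy": 0, "wz": 0},
  {"dx": 0, "dy": 0, "dz": 0, "wx": 0, "wy": 0, "wz": 0},
  {"dx": 0, "dy": 0, "dz": 0, "wx": 0, "wy": 0, "wz": 0},
])

```text
time: 23.4
tool_pos: [0.4576, -0.3837, 0.0274]
orientation: [[0.0, 1.0, 0.0], [1.0, -0.0, -0.0], [-0.0, 0.0, -1.0]]
contact_force: [-0.2, 0.1, -0.4]
width: 0.0516
grasp_force: 63.4
```

Call:
jog_arm([
  {"dx": 0, "dy": 0, "dz": -0.001, "wx": 0, "wy": 0, "wz": 0},
  {"dx": 0, "dy": 0, "dz": -0.001, "wx": 0, "wy": 0, "wz": 0},
  {"dx": 0, "dy": 0, "dz": 0, "wx": 0, "wy": 0, "wz": 0},
])

```text
time: 23.78
tool_pos: [0.4575, -0.3835, 0.0253]
orientation: [[-0.0, 1.0, 0.0], [1.0, 0.0, 0.0], [0.0, 0.0, -1.0]]
contact_force: [-0.1, -0.3, -0.6]
width: 0.0516
grasp_force: 63.5
```

Call:
jog_arm([
  {"dx": 0, "dy": 0, "dz": -0.001, "wx": 0, "wy": 0, "wz": 0},
  {"dx": 0, "dy": 0, "dz": -0.001, "wx": 0, "wy": 0, "wz": 0},
  {"dx": 0, "dy": 0, "dz": 0, "wx": 0, "wy": 0, "wz": 0},
])

```text
time: 24.15
tool_pos: [0.4575, -0.3836, 0.0238]
orientation: [[-0.0, 1.0, 0.0], [1.0, 0.0, 0.0], [0.0, 0.0, -1.0]]
contact_force: [-2.0, 1.2, 4.7]
width: 0.0519
grasp_force: 64.2
```

Call:
jog_arm([
  {"dx": 0, "dy": 0, "dz": 0, "wx": 0, "wy": 0, "wz": 0},
  {"dx": 0, "dy": 0, "dz": 0, "wx": 0, "wy": 0, "wz": 0},
  {"dx": 0, "dy": 0, "dz": 0, "wx": 0, "wy": 0, "wz": 0},
  {"dx": 0, "dy": 0, "dz": 0, "wx": 0, "wy": 0, "wz": 0},
  {"dx": 0, "dy": 0, "dz": 0.02, "wx": 0, "wy": 0, "wz": 0},
  {"dx": 0, "dy": 0, "dz": 0.03, "wx": 0, "wy": 0, "wz": 0},
  {"dx": 0, "dy": 0, "dz": 0.04, "wx": 0, "wy": 0, "wz": 0},
  {"dx": 0.0165, "dy": 0.0425, "dz": 0.01, "wx": 0, "wy": 0, "wz": 0},
], hand=1)

```text
time: 25.15
tool_pos: [0.4738, -0.346, 0.1278]
orientation: [[0.007, 1.0, 0.005], [1.0, -0.007, -0.006], [-0.006, 0.005, -1.0]]
contact_force: [1.3, 0.3, -0.5]
width: 0.0855
grasp_force: 0.0
```

Call:
jog_arm([
  {"dx": 0.0175, "dy": 0.05, "dz": 0, "wx": 0, "wy": 0, "wz": 0},
  {"dx": 0.0175, "dy": 0.05, "dz": 0, "wx": 0, "wy": 0, "wz": 0},
  {"dx": 0.0175, "dy": 0.05, "dz": 0, "wx": 0, "wy": 0, "wz": 0},
  {"dx": 0.0175, "dy": 0.05, "dz": 0, "wx": 0, "wy": 0, "wz": 0},
  {"dx": 0.0175, "dy": 0.05, "dz": 0, "wx": 0, "wy": 0, "wz": 0},
  {"dx": 0.0175, "dy": 0.05, "dz": 0, "wx": 0, "wy": 0, "wz": 0},
  {"dx": 0.0175, "dy": 0.05, "dz": 0, "wx": 0, "wy": 0, "wz": 0},
  {"dx": 0.0175, "dy": 0.05, "dz": 0, "wx": 0, "wy": 0, "wz": 0},
])

```text
time: 26.15
tool_pos: [0.6148, 0.0606, 0.1249]
orientation: [[0.0, 1.0, 0.002], [1.0, -0.0, 0.0], [0.0, 0.002, -1.0]]
contact_force: [0.6, -0.2, 0.2]
width: 0.0853
grasp_force: 0.0
```

Call:
jog_arm([
  {"dx": 0, "dy": 0, "dz": -0.02, "wx": 0, "wy": 0, "wz": 0},
  {"dx": 0, "dy": 0, "dz": 0, "wx": 0, "wy": 0, "wz": 0},
  {"dx": 0, "dy": 0, "dz": 0, "wx": 0, "wy": 0, "wz": 0},
  {"dx": 0, "dy": 0, "dz": 0, "wx": 0, "wy": 0, "wz": 0},
  {"dx": 0, "dy": 0, "dz": 0, "wx": 0, "wy": 0, "wz": 0},
])

```text
time: 26.78
tool_pos: [0.6142, 0.0583, 0.1039]
orientation: [[0.001, 1.0, 0.001], [1.0, -0.001, 0.0], [0.0, 0.001, -1.0]]
contact_force: [0.0, 0.5, -0.4]
width: 0.0852
grasp_force: 0.0
```

```bash
python3 - <<'E'
from h import *
I={n:manip.snapshot(n) for n in("top","side")}
print(manip.sense()["tool_pos"])
for k,x,r,z in [("54",(.4575,-.3835),.0265,.047),("tin",(.4573,-.3828),.0455,.02),("70",(.614,.0589),.0345,.045)]:
    print(k,[ (a.round(4),b,c and round(c,4)) for a,b,c in (rim(n,I[n],x,r,z) for n in I)])
f=lambda x:cv2.resize(x,None,fx=5,fy=5,interpolation=cv2.INTER_CUBIC)
cv2.imwrite("pics/g9.png",np.hstack([f(I["side"][315:395,385:465]),f(I["side"][140:220,285:365])]))
E
```

```text
[0.61410056 0.05867069 0.1035793 ]
54 [(array([ 0.4592, -0.3903]), 137, np.float64(0.0275)), (array([ 0.4589, -0.3829]), 236, np.float64(0.0271))]
tin [(array([ 0.4581, -0.3848]), 208, np.float64(0.0445)), (array([ 0.4577, -0.3816]), 272, np.float64(0.0449))]
70 [(array([0.6204, 0.06  ]), 185, np.float64(0.0355)), (array([0.6137, 0.059 ]), 117, np.float64(0.0338))]
```

View pics/g9.png

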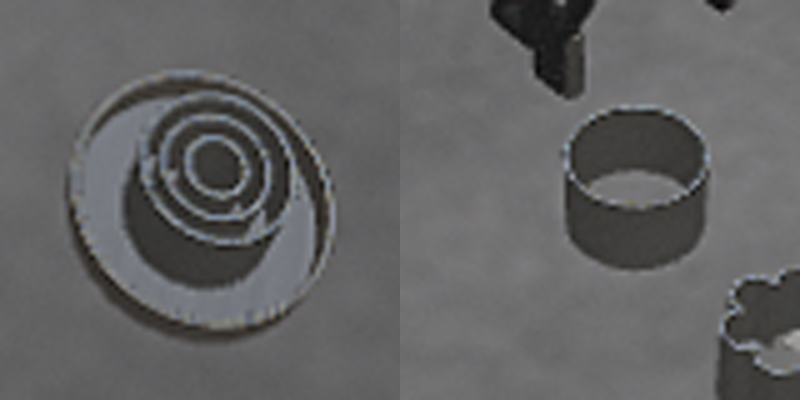

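Three rims are nested evenly in the tin. Round70 is undisturbed, with its rim at (637,155) in the right crop, and the gripper is above it. Grasping it.

Call:
jog_arm([
  {"dx": 0, "dy": 0, "dz": -0.02, "wx": 0, "wy": 0, "wz": 0},
  {"dx": 0, "dy": 0, "dz": -0.02, "wx": 0, "wy": 0, "wz": 0},
  {"dx": 0, "dy": 0, "dz": -0.02, "wx": 0, "wy": 0, "wz": 0},
  {"dx": 0, "dy": 0, "dz": -0.02, "wx": 0, "wy": 0, "wz": 0},
  {"dx": 0, "dy": 0, "dz": -0.008, "wx": 0, "wy": 0, "wz": 0},
  {"dx": 0, "dy": 0, "dz": 0, "wx": 0, "wy": 0, "wz": 0},
])

```text
time: 27.62
tool_pos: [0.6137, 0.0588, 0.0146]
orientation: [[0.0, 1.0, -0.001], [1.0, -0.0, -0.0], [-0.0, -0.001, -1.0]]
contact_force: [0.2, 0.0, 1.1]
width: 0.0857
grasp_force: 0.0
```

Call:
jog_arm([
  {"dx": 0, "dy": 0, "dz": 0, "wx": 0, "wy": 0, "wz": 0},
  {"dx": 0, "dy": 0, "dz": 0, "wx": 0, "wy": 0, "wz": 0},
  {"dx": 0, "dy": 0, "dz": 0, "wx": 0, "wy": 0, "wz": 0},
  {"dx": 0, "dy": 0, "dz": 0, "wx": 0, "wy": 0, "wz": 0},
  {"dx": 0, "dy": 0, "dz": 0, "wx": 0, "wy": 0, "wz": 0},
], hand=0)

```text
time: 28.25
tool_pos: [0.615, 0.0589, 0.0166]
orientation: [[-0.0, 1.0, 0.002], [1.0, 0.0, 0.0], [0.0, 0.002, -1.0]]
contact_force: [-1.2, -0.8, 6.0]
width: 0.0678
grasp_force: 67.8
```

Call:
jog_arm([
  {"dx": 0, "dy": 0, "dz": 0.02, "wx": 0, "wy": 0, "wz": 0},
  {"dx": 0, "dy": 0, "dz": 0.04, "wx": 0, "wy": 0, "wz": 0},
  {"dx": 0, "dy": 0, "dz": 0.05, "wx": 0, "wy": 0, "wz": 0},
  {"dx": 0, "dy": 0, "dz": 0, "wx": 0, "wy": 0, "wz": 0},
  {"dx": 0, "dy": 0, "dz": 0, "wx": 0, "wy": 0, "wz": 0},
])

```text
time: 28.88
tool_pos: [0.6138, 0.0593, 0.1259]
orientation: [[-0.0, 1.0, 0.0], [1.0, 0.0, 0.001], [0.001, 0.0, -1.0]]
contact_force: [-0.6, 0.5, -1.7]
width: 0.0679
grasp_force: 67.5
```

```bash
python3 - <<'E'
from h import *
a=manip.snapshot("side");s=manip.sense();print(s["tool_pos"],s["width"])
p=proj("side",s["tool_pos"]).astype(int);print(p)
x=a[p[1]-55:p[1]+45,p[0]-50:p[0]+50]
cv2.imwrite("pics/g10.png",cv2.resize(x,None,fx=6,fy=6,interpolation=cv2.INTER_CUBIC))
E
```

```text
[0.61330353 0.05920632 0.12499964] 0.06789694184292408
[331 144]
```

View pics/g10.png

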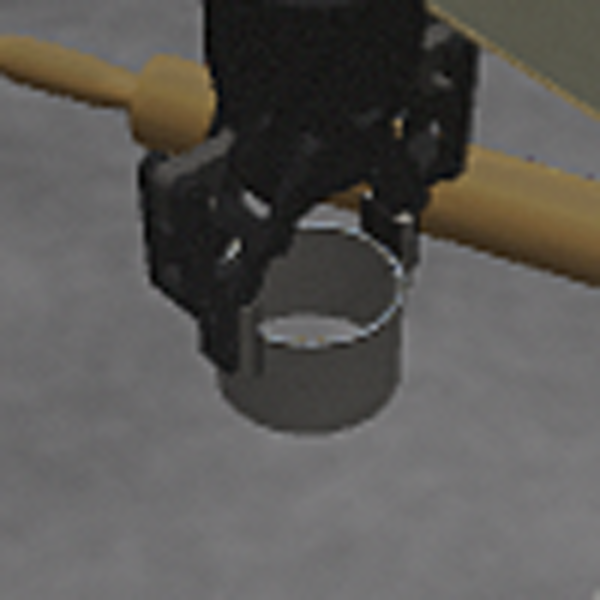

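```bash
python3 - <<'E'
from h import *
t=np.array([.6137,.0591,.1253])
f=lambda d:((proj("side",t+d)-[281,89])*6).round()
for s in(0,.004,.008,.012):print(s,f([-.035,.011,s]),f([-.035,-.011,s]),f([-.043,0,s]))
g=.0161
for z in(0,.045):print("ring",z,[f([.035*np.cos(a),.035*np.sin(a),z-g]) for a in(0,np.pi/2,np.pi,-np.pi/2)])
E
```

```text
0 [216. 360.] [253. 390.] [218. 385.]
0.004 [216. 352.] [253. 382.] [218. 377.]
0.008 [215. 344.] [253. 374.] [217. 368.]
0.012 [215. 336.] [253. 366.] [217. 360.]
ring 0 [array([374., 328.]), array([247., 321.]), array([235., 407.]), array([366., 414.])]
ring 0.045 [array([377., 237.]), array([246., 230.]), array([233., 316.]), array([369., 324.])]
```

The pad tip at crop (253,372) corresponds to about 25 mm above the ring's foot, so the fingers will clear the tin rim. The ring is level. Carrying it over.

Call:
jog_arm([
  {"dx": -0.0175, "dy": -0.05, "dz": 0, "wx": 0, "wy": 0, "wz": 0},
  {"dx": -0.0175, "dy": -0.05, "dz": 0, "wx": 0, "wy": 0, "wz": 0},
  {"dx": -0.0175, "dy": -0.05, "dz": 0, "wx": 0, "wy": 0, "wz": 0},
  {"dx": -0.0175, "dy": -0.05, "dz": 0, "wx": 0, "wy": 0, "wz": 0},
  {"dx": -0.0175, "dy": -0.05, "dz": 0, "wx": 0, "wy": 0, "wz": 0},
  {"dx": -0.0175, "dy": -0.05, "dz": 0, "wx": 0, "wy": 0, "wz": 0},
  {"dx": -0.0175, "dy": -0.05, "dz": 0, "wx": 0, "wy": 0, "wz": 0},
  {"dx": -0.0175, "dy": -0.05, "dz": 0, "wx": 0, "wy": 0, "wz": 0},
])

```text
time: 29.92
tool_pos: [0.4726, -0.342, 0.1242]
orientation: [[-0.0, 1.0, -0.002], [1.0, 0.0, 0.001], [0.001, -0.002, -1.0]]
contact_force: [0.1, 0.6, -0.8]
width: 0.0678
grasp_force: 67.5
```

Call:
jog_arm([
  {"dx": -0.016, "dy": -0.0425, "dz": 0, "wx": 0, "wy": 0, "wz": 0},
  {"dx": 0, "dy": 0, "dz": -0.02, "wx": 0, "wy": 0, "wz": 0},
  {"dx": 0, "dy": 0, "dz": 0, "wx": 0, "wy": 0, "wz": 0},
  {"dx": 0, "dy": 0, "dz": 0, "wx": 0, "wy": 0, "wz": 0},
  {"dx": 0, "dy": 0, "dz": 0, "wx": 0, "wy": 0, "wz": 0},
  {"dx": 0, "dy": 0, "dz": 0, "wx": 0, "wy": 0, "wz": 0},
])

```text
time: 30.68
tool_pos: [0.4586, -0.3831, 0.1057]
orientation: [[-0.001, 1.0, 0.001], [1.0, 0.001, -0.0], [-0.0, 0.001, -1.0]]
contact_force: [0.4, -0.8, 0.3]
width: 0.068
grasp_force: 67.4
```

Call:
jog_arm([
  {"dx": -0.0005, "dy": -0.0005, "dz": -0.02, "wx": 0, "wy": 0, "wz": 0},
  {"dx": 0, "dy": 0, "dz": -0.01, "wx": 0, "wy": 0, "wz": 0},
  {"dx": 0, "dy": 0, "dz": -0.01, "wx": 0, "wy": 0, "wz": 0},
  {"dx": 0, "dy": 0, "dz": -0.01, "wx": 0, "wy": 0, "wz": 0},
  {"dx": 0, "dy": 0, "dz": 0, "wx": 0, "wy": 0, "wz": 0},
])

```text
time: 31.3
tool_pos: [0.457, -0.3837, 0.0543]
orientation: [[-0.0, 1.0, -0.001], [1.0, 0.0, 0.001], [0.001, -0.001, -1.0]]
contact_force: [0.5, 0.5, -0.9]
width: 0.0675
grasp_force: 67.4
```

Call:
jog_arm([
  {"dx": 0, "dy": 0, "dz": -0.01, "wx": 0, "wy": 0, "wz": 0},
  {"dx": 0, "dy": 0, "dz": -0.01, "wx": 0, "wy": 0, "wz": 0},
  {"dx": 0, "dy": 0, "dz": -0.01, "wx": 0, "wy": 0, "wz": 0},
  {"dx": 0, "dy": 0, "dz": -0.004, "wx": 0, "wy": 0, "wz": 0},
  {"dx": 0, "dy": 0, "dz": 0, "wx": 0, "wy": 0, "wz": 0},
  {"dx": 0, "dy": 0, "dz": 0, "wx": 0, "wy": 0, "wz": 0},
])

```text
time: 32.05
tool_pos: [0.4576, -0.3843, 0.0216]
orientation: [[-0.0, 1.0, 0.0], [1.0, 0.0, -0.0], [-0.0, 0.0, -1.0]]
contact_force: [0.3, -0.6, 0.2]
width: 0.0679
grasp_force: 67.4
```

Call:
jog_arm([
  {"dx": 0, "dy": 0, "dz": -0.001, "wx": 0, "wy": 0, "wz": 0},
  {"dx": 0, "dy": 0, "dz": -0.001, "wx": 0, "wy": 0, "wz": 0},
  {"dx": 0, "dy": 0, "dz": 0, "wx": 0, "wy": 0, "wz": 0},
])

```text
time: 32.42
tool_pos: [0.4575, -0.384, 0.0193]
orientation: [[-0.0, 1.0, -0.0], [1.0, 0.0, 0.0], [0.0, -0.0, -1.0]]
contact_force: [-0.4, 0.4, -0.1]
width: 0.0677
grasp_force: 67.5
```

Call:
jog_arm([
  {"dx": 0, "dy": 0, "dz": -0.001, "wx": 0, "wy": 0, "wz": 0},
  {"dx": 0, "dy": 0, "dz": 0, "wx": 0, "wy": 0, "wz": 0},
])

```text
time: 32.67
tool_pos: [0.4576, -0.3841, 0.0186]
orientation: [[-0.0, 1.0, 0.0], [1.0, 0.0, 0.0], [0.0, 0.0, -1.0]]
contact_force: [-0.2, 1.4, 4.3]
width: 0.068
grasp_force: 67.9
```

Contact with the floor. Releasing and retreating.

Call:
jog_arm([
  {"dx": 0, "dy": 0, "dz": 0, "wx": 0, "wy": 0, "wz": 0},
  {"dx": 0, "dy": 0, "dz": 0, "wx": 0, "wy": 0, "wz": 0},
  {"dx": 0, "dy": 0, "dz": 0, "wx": 0, "wy": 0, "wz": 0},
  {"dx": 0, "dy": 0, "dz": 0, "wx": 0, "wy": 0, "wz": 0},
  {"dx": 0, "dy": 0, "dz": 0, "wx": 0, "wy": 0, "wz": 0},
], hand=1)

```text
time: 33.3
tool_pos: [0.4575, -0.3841, 0.0183]
orientation: [[-0.0, 1.0, -0.0], [1.0, 0.0, -0.0], [-0.0, -0.0, -1.0]]
contact_force: [-0.1, -0.2, 0.2]
width: 0.0853
grasp_force: 0.0
```

Call:
jog_arm([
  {"dx": 0, "dy": 0, "dz": 0.01, "wx": 0, "wy": 0, "wz": 0},
  {"dx": 0, "dy": 0, "dz": 0.02, "wx": 0, "wy": 0, "wz": 0},
  {"dx": 0, "dy": 0, "dz": 0.05, "wx": 0, "wy": 0, "wz": 0},
  {"dx": 0, "dy": 0, "dz": 0.05, "wx": 0, "wy": 0, "wz": 0},
  {"dx": 0.02, "dy": 0.05, "dz": 0.02, "wx": 0, "wy": 0, "wz": 0},
  {"dx": 0.02, "dy": 0.05, "dz": 0.02, "wx": 0, "wy": 0, "wz": 0},
  {"dx": 0.02, "dy": 0.05, "dz": 0.02, "wx": 0, "wy": 0, "wz": 0},
  {"dx": 0.02, "dy": 0.05, "dz": 0, "wx": 0, "wy": 0, "wz": 0},
])

```text
time: 34.3
tool_pos: [0.5391, -0.1831, 0.2116]
orientation: [[0.001, 1.0, 0.005], [1.0, -0.001, -0.001], [-0.001, 0.005, -1.0]]
contact_force: [0.9, 0.3, -0.3]
width: 0.0854
grasp_force: 0.0
```

Call:
jog_arm([
  {"dx": 0.02, "dy": 0.05, "dz": 0, "wx": 0, "wy": 0, "wz": 0},
  {"dx": 0.02, "dy": 0.05, "dz": 0, "wx": 0, "wy": 0, "wz": 0},
  {"dx": 0, "dy": 0.05, "dz": 0, "wx": 0, "wy": 0, "wz": 0},
  {"dx": 0, "dy": 0.05, "dz": 0, "wx": 0, "wy": 0, "wz": 0},
  {"dx": 0, "dy": 0.05, "dz": 0, "wx": 0, "wy": 0, "wz": 0},
  {"dx": 0, "dy": 0, "dz": 0, "wx": 0, "wy": 0, "wz": 0},
  {"dx": 0, "dy": 0, "dz": 0, "wx": 0, "wy": 0, "wz": 0},
])

```text
time: 35.17
tool_pos: [0.5776, 0.0652, 0.2094]
orientation: [[0.0, 1.0, 0.001], [1.0, -0.0, -0.0], [-0.0, 0.001, -1.0]]
contact_force: [0.6, -0.8, -0.3]
width: 0.0853
grasp_force: 0.0
```

```bash
python3 - <<'E'
from h import *
I={n:manip.snapshot(n) for n in("top","side")}
for k,x,r,z in [("70",(.4575,-.384),.0345,.047),("tin",(.4573,-.3828),.0455,.02)]:
    print(k,[ (a.round(4),b,c and round(c,4)) for a,b,c in (rim(n,I[n],x,r,z) for n in I)])
f=lambda x,w:cv2.resize(x,w,interpolation=cv2.INTER_CUBIC)
cv2.imwrite("pics/g11.png",np.hstack([f(I["side"][315:395,385:465],(400,400)),f(I["top"][178:258,430:510],(400,400))]))
E
```

```text
70 [(array([ 0.4571, -0.3851]), 135, np.float64(0.0348)), (array([ 0.4572, -0.3839]), 244, np.float64(0.0345))]
tin [(array([ 0.458 , -0.3846]), 223, np.float64(0.0443)), (array([ 0.4582, -0.3819]), 355, np.float64(0.0449))]
```

View pics/g11.png

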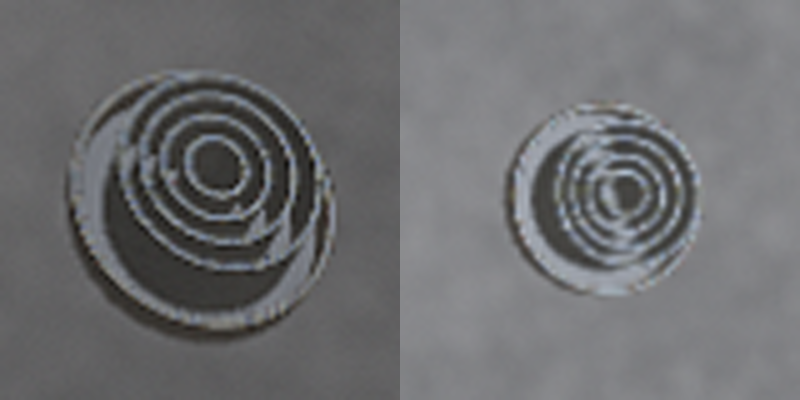

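All four rings sit nested and level in the tin. In the side crop the rims are concentric around (216,166), and the 70 mm rim fits the z = 47 mm plane in both views. Handing in.

```bash
python3 -c "
from cell import manip
print(manip.finish_job())"
```

```text
the job is handed in; nothing more can be done
None
```

The four round cutters are nested in the tin, all standing flat on its bottom, and the job was handed in at about 35 s; I never gripped or moved the other cutters, the baking cup or the lid.

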